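# Load a second roll onto the tape stand and set its brake

### The arm

A 7-joint arm with a two-finger parallel gripper is mounted at the origin on a cart in front of the work surface, level with it; the furniture and walls round the work are solid. World frame = base frame: x ahead of the robot, y to its left, z up, the work surface at z = 0. Lengths are in m, angles in rad, forces in N, time in s.
With the tool pointing down it reaches from about 0.425 to 0.925 m from the base axis. Payload 6.8 kg.
Tool frame: the origin (TCP) lies between the finger pads; the fingertips stand r.tcp_to_tips ahead of it and the grasp point (between the pads) lies 3 mm ahead of it (r.tcp_to_tips is the distance from the TCP to the fingertips, in m); z points along the fingers, y is the line along which they close (so a half turn about z gives the same grasp; the last joint's range is limited). The gripper opens to 85 mm and grips with 20 to 120 N. Pads are 22 mm wide; open, the fingers measure 114 mm over their backs; the gripper's body (76 mm by 85 mm) begins 54 mm behind the grasp point. The pads swing forward as they close: fully open they stand 13 mm farther back than shut.
Start: joints at [-1.3, 0.477, 0.022, 1.555, -0.011, 1.109, -0.083], TCP at [0.25, 0.627, 0.231] pointing down, gripper open.
Joint ranges: [-2.96, 2.96], [-0.34, 2.1], [-1.41, 1.46], [0.24, 2.44], [-1.37, 4.51], [0.17, 1.92], [-2.96, 2.96]. Speed limits (rad/s): [2.39, 2.39, 3.14, 3.14, 3.14, 3.14, 3.14].

### API

Orientations are given as a rotation vector (axis times angle).
In Python, from bench import r gives the robot as it stands. The module is installed in compiled form; this text tells all that it offers.
- The arm moves only by the tool step_arm, never from a script. Its argument "moves" is a list of rows, each an object of numbers: "rx", "ry", "rz": the turn, a rotation vector about the tool's x, y, z in degrees; "dx", "dy", "dz": the shift along the tool's x, y, z in mm; "gripper": the opening, from -1 (shut) to 1 (fully open). In form: [{"rx": .., "ry": .., "rz": .., "dx": .., "dy": .., "dz": .., "gripper": ..}, ...]. A call has 1 to 20 rows; each row shifts and turns the commanded pose from where the row before left it, along the tool's axes as they then stand; what a row does not reach is not made up. A row lasts 1/8 s, in which the tool goes at most 62.5 mm and 10.7 degrees, less where a joint would pass 70% of its speed; a pose out of reach is approached as far as the arm can. A call is refused whole if a number of a shift passes 62.5 or a number of a turn 10.7, either way. A call with a gripper value outside its range is refused whole. The fingers move at their own pace and stop on an object; "grip_force" is the grip in N (left out, the last holds). Time passes only in rows, so rows that do not move let the fingers close. It gives the time, the measured TCP pose, the force, the opening and the grip force at its end, in the units of the state.
- r.get_obs(): the state, without advancing time (a new reading comes with each control period).
- r.grab_frame(name): name is "side" or "top" or "wrist"; returns the picture (480x640x3 uint8, blue, green, red); there is no depth.
- r.camera_info(name): a dict with "mtx" (3x3 intrinsics, pixels), "rvec" (rotation vector, rad) and "tvec" (3), from world to camera coordinates, as OpenCV has them. Camera axes: x right, y down, z forward; pixel columns grow to the right and rows downward; lengths in m; the calibration is good to about 2 mm. A picture is of the moment at which its call begins: read the wrist's pose just before it. camera_info takes no time and is no camera call; for the wrist camera it gives the pose at the moment of the call.
- r.hand_in(): hands the job in; it is judged then, once.
The state is a dict: "clock": time; "joints": joint angles; "qvel": joint speeds; "tau": joint torques, N m; "tcp_pos": TCP position; "orientation": TCP orientation; "contact_force": force on the tool from outside, world axes, zero at the start; "moment": the same for the moment, N m; "grip_width": finger opening in m; "gripper_force": force on a finger pad.
Only numpy, scipy, OpenCV 4.12 (cv2) and the standard library are available. Lean on these libraries where they do the work, as an engineer would, in place of code of your own. Each camera call takes 0.05 s, during which the arm holds its last target. There are 200 camera calls.

### The job

Load the tape stand: take the masking-tape roll that stands on edge on the bench and hang it on the stand's hook arm beside the roll already there, between that roll and the red keeper, without knocking the first roll off. Then slide the red keeper inward along the arm so that it pushes both rolls up snug against the sprung brake disc: stop and leave it when you feel the disc's spring give a little, before the spring is squashed solid, so that the rolls stay under light drag between keeper and disc once you let go.

Things in the scene. Friction and masses are not known exactly. Their poses are not given: they have to be found in the camera images.
- tape_stand: Fixed tape stand: dark steel base plate 228x90, 12 mm high, and above it a level hook arm. Origin on the bench; x runs inward along the arm to the upright, z up. Arm: bright flat bar 16 wide, 6 thick, at y=0, top at z=125, from the free end at x=-116 (turned up 12 mm above the arm's top) to the upright at x=90 mm.
- hook_root (a point): Inner end of the arm's top, at the upright; axes as the stand's. Near it a rubber-faced brake disc, 52 mm across, centred on the arm. Its free face is 21 to 51 mm out from here: its collar is clamped in a new place each time, not measured. Its spring yields about 4 N per mm for 4 mm, then is solid.
- keeper: Red keeper captive on the arm; slides only along the stand's x with about 6 N of friction and stays where left. Starts near the free end. Origin: middle of its saddle (16 mm long, 5 high) on the arm's top; axes as the stand's. Upright tab 26 mm wide, 30 high; outer face (push it towards +x, above the turned-up end) at x=-2, inner face x=+8 mm.
- hung_centre (a point): Centre of the cream masking-tape roll that already hangs on the arm: 110 mm outside, 76 mm hole (wall 17 mm), 25 mm wide, 0.11 kg. z is the ring's axis, along the arm, pointing inward. The top of its hole rests on the arm, so its centre is 36 to 37 mm below the arm's top. Starts clear of the disc; slides freely.
- fresh_centre (a point): Centre of the fresh roll, same size, 0.08 to 0.16 kg, standing on edge on the bench; z is its level hole axis. Its top is 54 mm above this point: grasp there from above across the 25 mm width, at most 15 mm deep, so that the fingertips stay within the ring's wall. At first 75 mm or more of arm is free between hung roll and keeper.

How it is judged:
By the outcome, as a careful person would: the job done as asked, in the order asked, and still so for the second after the job is handed in, with the robot touching nothing.
It also fails if it takes over 64 s, if anything falls off the work surface, if the arm or the gripper's body presses on something with over 40 N, if the wrist force passes 120 N, or if a joint passes its speed limit or range.

## Working session

There is one attempt and no reset: what is moved stays moved. The work goes in short steps, Python scripts to look and compute and a tool call to move; the robot and the scene stay as the last step left them, time stands still between calls to the robot, and variables do not carry over. Pictures are saved under pics/ and viewed, at most 10 in all, crops included, and the job is handed in when it is done.

Besides the shell and the picture viewer there is one more tool, called in YAML: its name, and indented under it one key for each argument. step_arm: Moves the arm, as the interface text tells. Its arguments: {"type":"object","properties":{"moves":{"type":"array","items":{"type":"object","properties":{"rx":{"type":"number"},"ry":{"type":"number"},"rz":{"type":"number"},"dx":{"type":"number"},"dy":{"type":"number"},"dz":{"type":"number"},"gripper":{"type":"number"}}}},"grip_force":{"type":"number"}},"required":["moves"]}

```bash
mkdir -p pics; python3 - <<'E'
from bench import r
import cv2,numpy as np
o=r.get_obs();print(o['clock'],o['tcp_pos'],o['orientation'],r.tcp_to_tips,o['grip_width'])
for n in("side","top"):
    cv2.imwrite(f"pics/{n}0.png",r.grab_frame(n))
    c=r.camera_info(n);R=cv2.Rodrigues(np.array(c['rvec'],float))[0];print(n,c['mtx'],-R.T@np.array(c['tvec']).ravel(),R[2])
E
```

```text
0.0 [0.24939933 0.62657719 0.23000257] [-5.91331912e-01 -3.08522944e+00  2.93194201e-03] 0.022 0.08570062037769313
side [[618.84511551   0.         321.34922159]
 [  0.         618.84511551 238.59638176]
 [  0.           0.           1.        ]] [ 0.41328473 -1.00718933  0.54746588] [ 0.17364485  0.86314222 -0.47416556]
top [[547.69970512   0.         315.3044411 ]
 [  0.         547.69970512 256.66639707]
 [  0.           0.           1.        ]] [ 0.48097196 -0.17618777  0.99007127] [ 0.08740303 -0.01260893 -0.99609323]
```

View pics/side0.png

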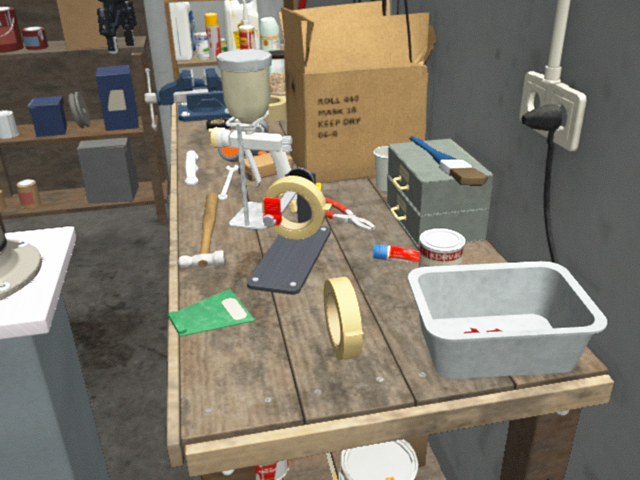

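View pics/top0.png

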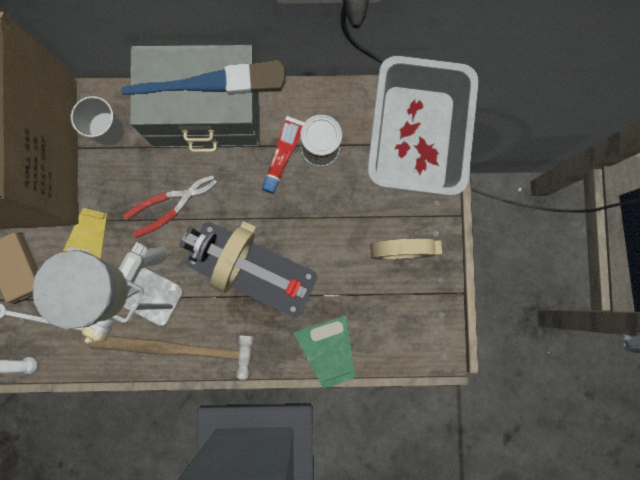

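The side view shows the stand with the hung roll near (295,207) and the red keeper at (272,210). The fresh roll is at (343,318). In the top view the arm runs from the disc near (200,243) past the hung roll (235,257) to the keeper (294,288), and the fresh roll is at (406,249).

```bash
cat > h.py <<'E'
from bench import r
import cv2,numpy as np
def cam(n):
    c=r.camera_info(n);return np.array(c['mtx'],float),np.array(c['rvec'],float),np.array(c['tvec'],float).ravel()
def ray(c,p):
    K,rv,t=c;R=cv2.Rodrigues(rv)[0];d=R.T@np.linalg.inv(K)@np.array([p[0],p[1],1.]);return -R.T@t,d
def onz(c,p,z):
    o,d=ray(c,p);return o+d*(z-o[2])/d[2]
def proj(c,P):
    return cv2.projectPoints(np.float64(P).reshape(-1,1,3),c[1],c[2],c[0],None)[0].reshape(-1,2)
def tri(c1,p1,c2,p2):
    o1,d1=ray(c1,p1);o2,d2=ray(c2,p2);A=np.c_[d1,-d2];s=np.linalg.lstsq(A,o2-o1,rcond=None)[0]
    a=o1+d1*s[0];b=o2+d2*s[1];return (a+b)/2,np.linalg.norm(a-b)
def mask(im,k):
    h=cv2.cvtColor(im,cv2.COLOR_BGR2HSV)
    if k=='red': return cv2.inRange(h,(0,150,90),(6,255,255))|cv2.inRange(h,(174,150,90),(180,255,255))
    if k=='cream': return cv2.inRange(h,(18,50,120),(32,170,255))
def blobs(m,a=60):
    n,l,s,c=cv2.connectedComponentsWithStats(m)
    return [(i,s[i].tolist(),c[i].round(1).tolist(),cv2.minAreaRect(np.argwhere(l==i)[:,::-1].astype(np.float32))) for i in range(1,n) if s[i][4]>a]
E
python3 - <<'E'
from h import *
for n in("side","top"):
    im=cv2.imread(f"pics/{n}0.png")
    for k in('red','cream'):
        for b in blobs(mask(im,k)):print(n,k,b[1:])
im=cv2.imread("pics/top0.png")
a=cv2.resize(im[215:325,170:330],None,fx=5,fy=5,interpolation=cv2.INTER_CUBIC)
cv2.imwrite("pics/c1.png",a)
E
```

```text
side red ([264, 198, 18, 27, 325], [272.7, 208.4], ((272.5, 211.0), (26.0, 17.0), 90.0))
side red ([326, 198, 21, 16, 114], [336.3, 204.7], ((335.8440856933594, 204.1735076904297), (23.239038467407227, 6.135720252990723), 32.47119140625))
side red ([390, 246, 30, 16, 286], [404.4, 253.6], ((404.9344787597656, 253.40951538085938), (29.860204696655273, 11.809789657592773), 9.090276718139648))
side red ([254, 463, 22, 16, 101], [263.3, 468.4], ((264.3442687988281, 466.71307373046875), (13.059762001037598, 21.126089096069336), 50.194427490234375))
side red ([263, 471, 12, 8, 64], [268.6, 474.9], ((269.0000305175781, 475.0000305175781), (5.88348388671875, 11.374736785888672), 78.69007110595703))
side cream ([259, 0, 174, 240, 16287], [352.8, 94.5], ((349.25921630859375, 120.9443359375), (152.71437072753906, 251.27178955078125), 9.363451957702637))
side cream ([204, 12, 15, 16, 67], [211.2, 18.9], ((211.03659057617188, 19.329269409179688), (14.797825813293457, 13.472648620605469), 83.6598129272461))
side cream ([232, 20, 23, 29, 81], [239.7, 31.3], ((239.63934326171875, 34.032779693603516)
[... 7261 characters left out ...]
eam ([183, 130, 30, 22, 203], [196.7, 141.0], ((197.5, 140.5), (21.0, 29.0), 90.0))
top cream ([62, 207, 45, 52, 1371], [87.9, 232.0], ((85.83049011230469, 231.30035400390625), (39.646358489990234, 47.39020919799805), 11.0035400390625))
top cream ([211, 221, 45, 67, 1236], [231.7, 254.5], ((233.21353149414062, 254.399658203125), (23.68158721923828, 70.2593994140625), 25.016895294189453))
top cream ([374, 238, 68, 22, 1152], [407.0, 247.6], ((407.7425842285156, 247.4257354736328), (20.298757553100586, 67.26451873779297), 84.2894058227539))
top cream ([81, 327, 158, 32, 953], [154.1, 345.1], ((158.92837524414062, 346.62030029296875), (158.8218994140625, 16.012157440185547), 8.972626686096191))
```

View pics/c1.png

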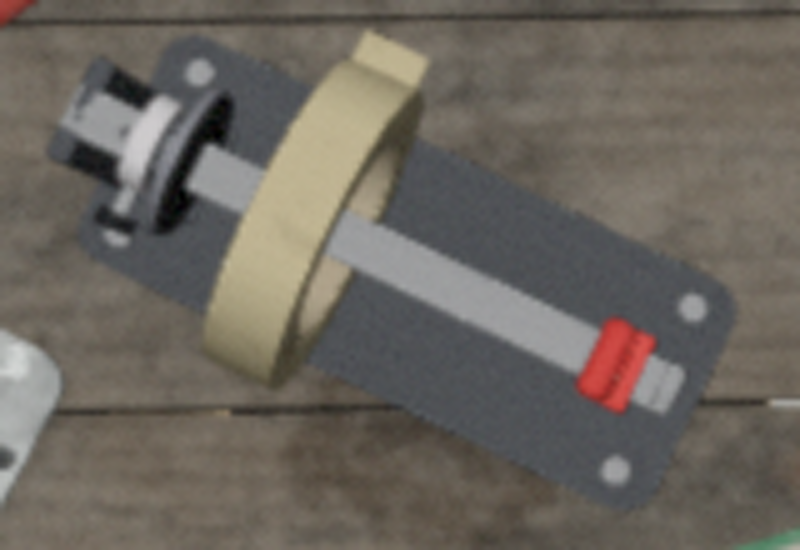

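The crop shows, in crop pixels, the arm running from about (207,170) by the disc to its turned-up end at (673,390). The keeper is at (618,365), with 4 base screws clearly visible.

```bash
python3 - <<'E'
from h import *
T=cam('top');S=cam('side')
f=lambda x,y:(170+(x-2)/5,215+(y-2)/5)
sc=[onz(T,f(*p),.013) for p in[(200,72),(693,307),(615,470),(118,235)]]
print(np.round(sc,4),np.mean(sc,0)); v=(sc[0]-sc[1]+sc[3]-sc[2])/2;print('dirs',np.degrees(np.arctan2(v[1],v[0])),np.linalg.norm(v),np.linalg.norm(sc[0]-sc[3]))
im=cv2.imread('pics/top0.png')
# arm: bright low-saturation pixels between roll and keeper
h=cv2.cvtColor(im,cv2.COLOR_BGR2HSV);m=cv2.inRange(h,(0,0,125),(180,45,255));m[:,:236]=0;m[:,292:]=0;m[:250]=0;m[292:]=0
b=max(blobs(m),key=lambda b:b[1][4]);n,l,s,c=cv2.connectedComponentsWithStats(m)
p=np.argwhere(l==b[0])[:,::-1].astype(np.float32);vx,vy,x0,y0=cv2.fitLine(p,cv2.DIST_L2,0,.01,.01).ravel();print(len(p),vx,vy,x0,y0)
A=onz(T,(x0-30*vx,y0-30*vy),.125);B=onz(T,(x0+30*vx,y0+30*vy),.125);d=(A-B);yaw=np.arctan2(d[1],d[0]);print('arm',A,B,np.degrees(yaw))
E_=onz(T,f(673,390),.137);print('armend',E_)
u=np.array([np.cos(yaw),np.sin(yaw),0]);w=np.array([-u[1],u[0],0])
o=(A+B)/2; 
for nm,q,z in[('end',(673,390),.137),('base',None,0),('keepTabInnerTop',(600,357),.155),('rollouter',(390,235),.125)]:
    P=np.mean(sc,0) if q is None else onz(T,f(*q),z)
    print(nm,((P-o)@u).round(4),((P-o)@w).round(4))
# fresh roll: top rect at z .11
c=(407.0,247.6)
mk=mask(im,'cream');n,l,s,cc=cv2.connectedComponentsWithStats(mk);i=l[248,407];pts=cv2.findContours((l==i).astype(np.uint8),0,1)[0][0][:,0]
for x in range(376,442,6):
    col=np.where(l[:,x]==i)[0];print(x,col.min(),col.max(),end=' | ')
print(onz(T,c,.11))
E
```

```text
[[ 6.191e-01  5.000e-04  1.300e-02]
 [ 5.322e-01 -1.754e-01  1.300e-02]
 [ 4.747e-01 -1.469e-01  1.300e-02]
 [ 5.608e-01  2.950e-02  1.300e-02]] [ 0.54671487 -0.07307644  0.013     ]
dirs 63.84591356915734 0.1962172232641061 0.06515002354624663
562 0.9026142 0.4304505 261.7669 272.79538
arm [ 0.55349282 -0.05951853  0.125     ] [ 0.51145706 -0.14473527  0.125     ] 63.74377224093036
armend [ 0.49999586 -0.1689141   0.137     ]
end -0.0743 -0.0004
base 0.0324 0.0001
keepTabInnerTop -0.0502 0.0004
rollouter 0.0279 -0.0063
376 242 255 | 382 241 255 | 388 240 258 | 394 239 259 | 400 238 258 | 406 239 257 | 412 238 257 | 418 238 253 | 424 238 253 | 430 239 253 | 436 240 254 | [ 0.57092193 -0.33595662  0.11      ]
```

```bash
python3 - <<'E'
from h import *
T=cam('top');S=cam('side')
print('cup',tri(T,(80,290),S,(244,62)))
print('box edge',tri(T,(75,225),S,(287,12)),tri(T,(75,225),S,(425,75)))
# fresh roll side extremes
im=cv2.imread('pics/side0.png');print(proj(S,[[.571,-.336,.11],[.571,-.336,0]]))
E
```

```text
cup (array([0.5040938 , 0.10759402, 0.306348  ]), np.float64(0.0013959894939893816))
box edge (array([0.57650861, 0.07959036, 0.39001968]), np.float64(0.008712449187089926)) (array([0.70276684, 0.08142147, 0.28058321]), np.float64(0.2453099501916778))
[[339.15788337 282.63844594]
 [339.49781984 349.15548191]]
```

step_arm:
  moves:
    - {"rz": 10, "dz": -50}
    - {"rz": 10, "dz": -50}
    - {"rz": 10, "dz": -50}
    - {"rz": 10, "dz": -30}
    - {"rz": 10}
    - {"rz": 10}
    - {"rz": 8}
    - {}

```text
invalid input at $.moves[0]: expected keys rx, ry, rz, dx, dy, dz, gripper
```

step_arm:
  moves:
    - {"rx": 0, "ry": 0, "rz": 10, "dx": 0, "dy": 0, "dz": -50, "gripper": 1}
    - {"rx": 0, "ry": 0, "rz": 10, "dx": 0, "dy": 0, "dz": -50, "gripper": 1}
    - {"rx": 0, "ry": 0, "rz": 10, "dx": 0, "dy": 0, "dz": -50, "gripper": 1}
    - {"rx": 0, "ry": 0, "rz": 10, "dx": 0, "dy": 0, "dz": -30, "gripper": 1}
    - {"rx": 0, "ry": 0, "rz": 10, "dx": 0, "dy": 0, "dz": 0, "gripper": 1}
    - {"rx": 0, "ry": 0, "rz": 10, "dx": 0, "dy": 0, "dz": 0, "gripper": 1}
    - {"rx": 0, "ry": 0, "rz": 8, "dx": 0, "dy": 0, "dz": 0, "gripper": 1}
    - {"rx": 0, "ry": 0, "rz": 0, "dx": 0, "dy": 0, "dz": 0, "gripper": 1}

```text
clock: 1.1
tcp_pos: [0.2494, 0.627, 0.4105]
orientation: [2.214, 2.228, -0.001]
contact_force: [0.3, 0.5, 0.1]
grip_width: 0.0853
gripper_force: 0.0
```

```bash
cat >> h.py <<'E'
def st():
    o=r.get_obs();R=cv2.Rodrigues(np.array(o['orientation'],float))[0]
    print('t',round(o['clock'],2),'p',np.round(o['tcp_pos'],4),'x',R[:,0].round(3),'y',R[:,1].round(4),'z',R[:,2].round(3),'q',np.round(o['joints'],2),'F',np.round(o['contact_force'],1),'w',round(o['grip_width'],4));return o,R
E
python3 -c "
from h import *
st()"
```

```text
t 1.1 p [0.2494 0.627  0.4105] x [-0.006  1.    -0.001] y [ 1.0e+00  6.5e-03 -1.0e-04] z [-0.    -0.001 -1.   ] q [-1.47  0.39  0.27  1.31 -0.1   1.46 -1.2 ] F [0.3 0.5 0.1] w 0.0853
```

step_arm:
  moves:
    - {"rx": 0, "ry": 0, "rz": 0, "dx": -54, "dy": 16, "dz": 0, "gripper": 1}
    - {"rx": 0, "ry": 0, "rz": 0, "dx": -54, "dy": 16, "dz": 0, "gripper": 1}
    - {"rx": 0, "ry": 0, "rz": 0, "dx": -54, "dy": 16, "dz": 0, "gripper": 1}
    - {"rx": 0, "ry": 0, "rz": 0, "dx": -54, "dy": 16, "dz": 0, "gripper": 1}
    - {"rx": 0, "ry": 0, "rz": 0, "dx": -54, "dy": 16, "dz": 0, "gripper": 1}
    - {"rx": 0, "ry": 0, "rz": 0, "dx": -54, "dy": 16, "dz": 0, "gripper": 1}
    - {"rx": 0, "ry": 0, "rz": 0, "dx": -54, "dy": 16, "dz": 0, "gripper": 1}
    - {"rx": 0, "ry": 0, "rz": 0, "dx": -54, "dy": 16, "dz": 0, "gripper": 1}
    - {"rx": 0, "ry": 0, "rz": 0, "dx": -54, "dy": 16, "dz": 0, "gripper": 1}
    - {"rx": 0, "ry": 0, "rz": 0, "dx": -54, "dy": 16, "dz": 0, "gripper": 1}
    - {"rx": 0, "ry": 0, "rz": 0, "dx": -54, "dy": 16, "dz": 0, "gripper": 1}
    - {"rx": 0, "ry": 0, "rz": 0, "dx": -54, "dy": 16, "dz": 0, "gripper": 1}

```text
clock: 2.6
tcp_pos: [0.445, -0.0219, 0.4111]
orientation: [-2.212, -2.231, -0.002]
contact_force: [1.1, 0.6, 0.5]
grip_width: 0.0854
gripper_force: 0.0
```

```bash
python3 -c "
from h import *
st();c=cam('wrist');im=r.grab_frame('wrist');cv2.imwrite('pics/w1.png',im)
o,d=ray(c,(320,240));print(o,d);c0=r.camera_info('wrist');print(c0['mtx'][0,0])"
```

```text
t 2.6 p [ 0.445  -0.0219  0.4111] x [-0.009  1.     0.001] y [1.0e+00 8.7e-03 6.0e-04] z [ 0.001  0.001 -1.   ] q [-1.   -0.15  0.82  1.84  0.11  1.4  -0.19] F [1.1 0.6 0.5] w 0.0854
[0.44446016 0.05811221 0.55356883] [ 0.00552668 -0.30915373 -0.95100273]
418.03968250388135
```

View pics/w1.png

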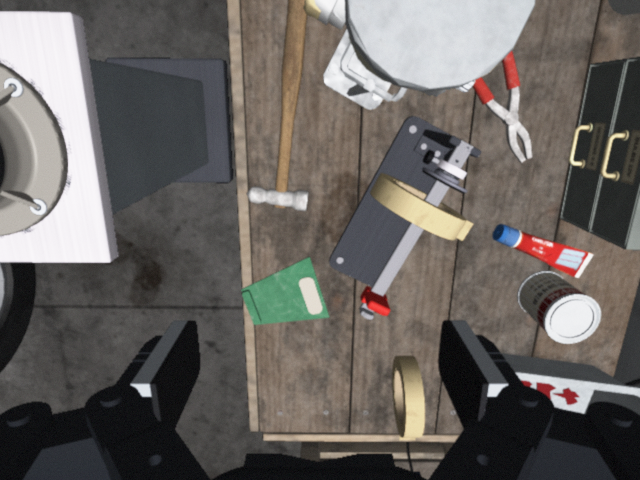

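The wrist view shows the fresh roll at (408,395) between the open fingers, the keeper at (373,300) and the hung roll at (422,208). Next I go above the fresh roll.

step_arm:
  moves:
    - {"rx": 0, "ry": 0, "rz": 0, "dx": -52, "dy": 21, "dz": 0, "gripper": 1}
    - {"rx": 0, "ry": 0, "rz": 0, "dx": -52, "dy": 21, "dz": 0, "gripper": 1}
    - {"rx": 0, "ry": 0, "rz": 0, "dx": -52, "dy": 21, "dz": 0, "gripper": 1}
    - {"rx": 0, "ry": 0, "rz": 0, "dx": -52, "dy": 21, "dz": 0, "gripper": 1}
    - {"rx": 0, "ry": 0, "rz": 0, "dx": -52, "dy": 20, "dz": 30, "gripper": 1}
    - {"rx": 0, "ry": 0, "rz": 0, "dx": -52, "dy": 20, "dz": 30, "gripper": 1}
    - {"rx": 0, "ry": 0, "rz": 0, "dx": 0, "dy": 0, "dz": 50, "gripper": 1}
    - {"rx": 0, "ry": 0, "rz": 0, "dx": 0, "dy": 0, "dz": 0, "gripper": 1}
    - {"rx": 0, "ry": 0, "rz": 0, "dx": 0, "dy": 0, "dz": 0, "gripper": 1}

```text
clock: 3.78
tcp_pos: [0.5709, -0.3294, 0.3034]
orientation: [2.212, 2.229, 0.001]
contact_force: [-0.3, -0.4, 0.8]
grip_width: 0.0854
gripper_force: 0.0
```

```bash
python3 -c "
from h import *
st();c=cam('wrist');im=r.grab_frame('wrist');cv2.imwrite('pics/w2.png',im);np.savez('w2',K=c[0],rv=c[1],t=c[2])"
```

```text
t 3.77 p [ 0.5709 -0.3294  0.3034] x [-0.008  1.    -0.   ] y [1.     0.0077 0.0015] z [ 0.001 -0.    -1.   ] q [-0.22  0.56  1.01  1.56 -0.49  1.29  0.86] F [-0.3 -0.4  0.8] w 0.0854
```

View pics/w2.png

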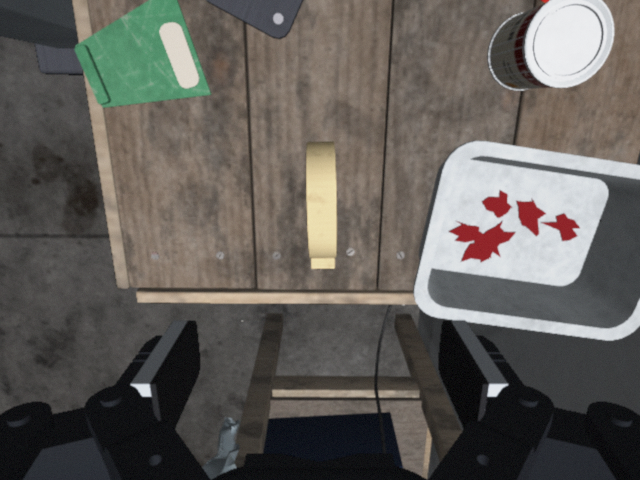

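The fresh roll's tread appears at (321,200), rows 142–258, with its tape tail at (322,263). The bin is to its right.

```bash
python3 - <<'E'
from h import *
d=np.load('w2.npz');c=(d['K'],d['rv'],d['t']);im=cv2.imread('pics/w2.png')
m=mask(im,'cream');n,l,s,cc=cv2.connectedComponentsWithStats(m);i=l[200,321];print(s[i])
rows=[v for v in range(s[i][1],s[i][1]+s[i][3])]
E=[(v,np.where(l[v]==i)[0].min(),np.where(l[v]==i)[0].max()+1) for v in rows];print(E[::8],E[-12:])
def f(top,bot):
    o,a=ray(c,(321,top));_,b=ray(c,(321,bot));a/=np.linalg.norm(a);b/=np.linalg.norm(b);k=a+b;P=o+k*(.055-o[2])/k[2]
    return P,np.degrees(np.arccos(a@b)/2),np.degrees(np.arcsin(.055/np.linalg.norm((P-o)[1:])))
v0=s[i][1]
for bot in(255,258,260):print(bot,f(v0,bot))
y0=f(v0,258)[0][1]
L=[];Rr=[]
for v,a,b in E[8:-20]:
    for q,lst in((a,L),(b,Rr)):
        o,k=ray(c,(q,v+.5));A=k[1]**2+k[2]**2;B=(o[1]-y0)*k[1]+(o[2]-.055)*k[2];C=(o[1]-y0)**2+(o[2]-.055)**2-.055**2
        D=B*B-A*C
        if D>0: lst.append(o+k*(-B-np.sqrt(D))/A)
for X in(L,Rr):
    X=np.array(X);p=np.polyfit(X[:,1]-y0,X[:,0],1);print(p,np.std(X[:,0]-np.polyval(p,X[:,1]-y0)),np.degrees(np.arctan(p[0])))
E
```

```text
[ 306  145   32  125 3684]
[(145, np.int64(311), np.int64(335)), (153, np.int64(306), np.int64(336)), (161, np.int64(306), np.int64(336)), (169, np.int64(306), np.int64(336)), (177, np.int64(306), np.int64(337)), (185, np.int64(306), np.int64(337)), (193, np.int64(306), np.int64(337)), (201, np.int64(306), np.int64(337)), (209, np.int64(306), np.int64(337)), (217, np.int64(307), np.int64(337)), (225, np.int64(307), np.int64(338)), (233, np.int64(307), np.int64(338)), (241, np.int64(308), np.int64(337)), (249, np.int64(308), np.int64(337)), (257, np.int64(309), np.int64(336)), (265, np.int64(310), np.int64(336))] [(258, np.int64(310), np.int64(336)), (259, np.int64(310), np.int64(336)), (260, np.int64(311), np.int64(336)), (261, np.int64(310), np.int64(336)), (262, np.int64(310), np.int64(335)), (263, np.int64(310), np.int64(336)), (264, np.int64(310), np.int64(335)), (265, np.int64(310), np.int64(336)), (266, np.int64(311), np.int64(336)), (267, np.int64(310), np.int64(335)), (268, np.int64(311), np.int64(335)), (269, np.int64(313), np.int64(318))]
255 (array([ 0.5733705, -0.3373412,  0.055    ]), np.float64(7.425626733930457), np.float64(7.891262921820258))
258 (array([ 0.57338576, -0.33881384,  0.055     ]), np.float64(7.630928423564198), np.float64(7.884796834347879))
260 (array([ 0.57339595, -0.33979647,  0.055     ]), np.float64(7.767731079427552), np.float64(7.880431650273419))
[-0.0281625   0.56119715] 0.00020536072318530979 -1.6131660464234616
[-0.02828037  0.58675677] 0.00031647103217955907 -1.619914163974843
```

step_arm:
  moves:
    - {"rx": 0, "ry": 0, "rz": -1.2, "dx": -8.6, "dy": 3.2, "dz": 0, "gripper": 0}
    - {"rx": 0, "ry": 0, "rz": 0, "dx": 0, "dy": 0, "dz": 40, "gripper": 0}
    - {"rx": 0, "ry": 0, "rz": 0, "dx": 0, "dy": 0, "dz": 40, "gripper": 0}
    - {"rx": 0, "ry": 0, "rz": 0, "dx": 0, "dy": 0, "dz": 40, "gripper": 0}
    - {"rx": 0, "ry": 0, "rz": 0, "dx": 0, "dy": 0, "dz": 25, "gripper": 0}
    - {"rx": 0, "ry": 0, "rz": 0, "dx": 0, "dy": 0, "dz": 0, "gripper": 0}
    - {"rx": 0, "ry": 0, "rz": 0, "dx": 0, "dy": 0, "dz": 0, "gripper": 0}
  grip_force: 40

```text
clock: 4.7
tcp_pos: [0.5743, -0.3393, 0.1587]
orientation: [2.189, 2.249, 0.001]
contact_force: [-0.3, -0.4, 0.7]
grip_width: 0.0427
gripper_force: 0.0
```

```bash
python3 -c "
from h import *
st()"
```

```text
t 4.7 p [ 0.5743 -0.3393  0.1587] x [-0.027  1.    -0.001] y [0.9996 0.0269 0.0024] z [ 0.002 -0.001 -1.   ] q [-0.14  0.7   0.89  1.69 -0.61  1.06  0.98] F [-0.3 -0.4  0.7] w 0.0427
```

step_arm:
  moves:
    - {"rx": 0, "ry": 0, "rz": 0, "dx": 1.3, "dy": 0, "dz": 20, "gripper": 0}
    - {"rx": 0, "ry": 0, "rz": 0, "dx": 0, "dy": 0, "dz": 19.5, "gripper": 0}
    - {"rx": 0, "ry": 0, "rz": 0, "dx": 0, "dy": 0, "dz": 0, "gripper": 0}
    - {"rx": 0, "ry": 0, "rz": 0, "dx": 0, "dy": 0, "dz": 0, "gripper": -1}
    - {"rx": 0, "ry": 0, "rz": 0, "dx": 0, "dy": 0, "dz": 0, "gripper": -1}
    - {"rx": 0, "ry": 0, "rz": 0, "dx": 0, "dy": 0, "dz": 0, "gripper": -1}
    - {"rx": 0, "ry": 0, "rz": 0, "dx": 0, "dy": 0, "dz": 0, "gripper": -1}
    - {"rx": 0, "ry": 0, "rz": 0, "dx": 0, "dy": 0, "dz": 0, "gripper": -1}
  grip_force: 40

```text
clock: 5.7
tcp_pos: [0.5733, -0.3372, 0.1173]
orientation: [2.192, 2.25, 0.0]
contact_force: [0.4, 0.5, -0.3]
grip_width: -0.0001
gripper_force: 0.0
```

```bash
python3 -c "
from h import *
st()"
```

```text
t 5.7 p [ 0.5733 -0.3372  0.1173] x [-0.026  1.     0.   ] y [9.997e-01 2.610e-02 2.000e-04] z [ 0.  0. -1.] q [-0.12  0.74  0.85  1.72 -0.65  0.99  1.  ] F [ 0.4  0.5 -0.3] w -0.0001
```

```bash
python3 -c "
from h import *
a=r.grab_frame('wrist')[180:480,120:520];b=r.grab_frame('side')[230:380,260:460]
cv2.imwrite('pics/m1.png',np.hstack([a,cv2.resize(b,(400,300),interpolation=2)]))"
```

```text
(no output)
```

View pics/m1.png

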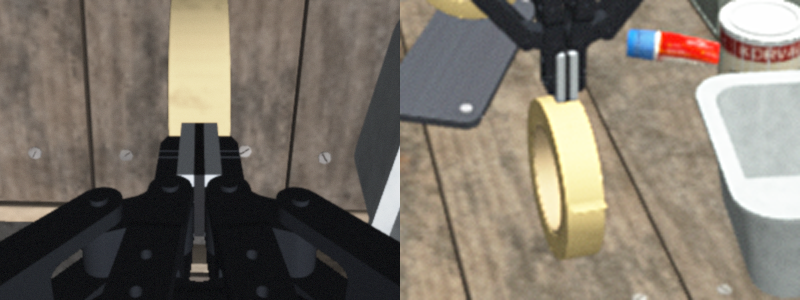

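The wrist crop shows the shut fingers with the roll's tread running beyond them at (200,70). In the side crop the roll stands upright, with the tips near its top at (567,98). I'll check the offset in numbers.

```bash
python3 - <<'E'
from h import *
T=cam('top');S=cam('side')
o,R=st();p=np.array(o['tcp_pos']);tip=p+R[:,2]*.022
print('tip side',proj(S,tip),'top',proj(T,tip))
s=r.grab_frame('side');t=r.grab_frame('top')
s0=cv2.imread('pics/side0.png');t0=cv2.imread('pics/top0.png')
for a,nm,box in((s0,'s0',(250,380,300,385)),(s,'s',(250,380,300,385)),(t0,'t0',(225,275,360,450)),(t,'t',(225,275,360,450))):
    m=cv2.inRange(cv2.cvtColor(a,cv2.COLOR_BGR2HSV),(18,80,150),(32,170,255));z=np.zeros_like(m);y0,y1,x0,x1=box;z[y0:y1,x0:x1]=m[y0:y1,x0:x1]
    b=max(blobs(z),key=lambda b:b[1][4]);print(nm,b[1:3])
x=np.hstack([s[230:380,260:400],t[200:300,340:460].repeat(1,0)[0:100] if 0 else cv2.resize(t[200:300,340:460],(140,150))])
cv2.imwrite('pics/m2.png',cv2.resize(x,None,fx=2.8,fy=2.8,interpolation=2))
E
```

```text
t 5.8 p [ 0.5733 -0.3372  0.1173] x [-0.026  1.    -0.   ] y [9.997e-01 2.610e-02 1.000e-04] z [ 0. -0. -1.] q [-0.12  0.74  0.85  1.72 -0.65  0.99  1.  ] F [-0.1 -0.7 -0.6] w 0.0002
tip side [[341.11623268 292.29072357]] top [[406.11657928 247.07328387]]
s0 ([327, 276, 37, 77, 656], [349.7, 325.5])
s ([326, 278, 38, 79, 540], [349.5, 333.0])Traceback (most recent call last):
  File "<stdin>", line 9, in <module>
ValueError: max() iterable argument is empty
```

```bash
python3 - <<'E'
from h import *
T=cam('top');S=cam('side');W=cam('wrist')
o,R=st();p=np.array(o['tcp_pos'])
for k in(0,.003,.010,.022):print(k,'wrist',proj(W,p+R[:,2]*k),'side',proj(S,p+R[:,2]*k))
print('roll top in wrist',proj(W,[[.574,-.338,.11],[.574,-.31,.102],[.574,-.283,.055]]))
w=r.grab_frame('wrist');s=r.grab_frame('side');t=r.grab_frame('top')
cv2.imwrite('pics/m3.png',np.hstack([cv2.resize(w,(400,300)),cv2.resize(s[255:330,300:400],(400,300),interpolation=2)]))
cv2.imwrite('pics/m4.png',t)
E
```

```text
t 5.9 p [ 0.5733 -0.3372  0.1172] x [-0.026  1.     0.   ] y [ 0.9997  0.0261 -0.    ] z [-0.  0. -1.] q [-0.12  0.74  0.85  1.72 -0.65  0.99  1.  ] F [0.  0.2 0.4] w 0.0002
0 wrist [[318.39305555 323.52544845]] side [[341.03749677 278.21871836]]
0.003 wrist [[318.40765418 319.68408437]] side [[341.04401986 280.16301267]]
0.01 wrist [[318.43981187 311.22237544]] side [[341.05915183 284.6732994 ]]
0.022 wrist [[318.48944787 298.16156419]] side [[341.08480753 292.32032422]]
roll top in wrist [[320.17000842 316.37970798]
 [322.10882686 243.76982135]
 [323.12616879 160.05740942]]
```

View pics/m3.png

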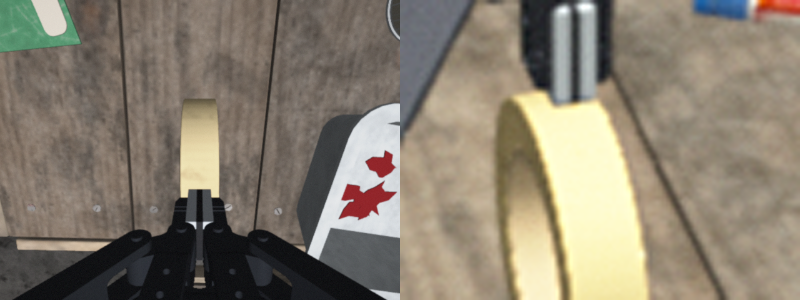

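The pads sit just above the roll's crest: the pad tips are at row ~280 in the side view and the crest at ~282. So they reach less far than stated. I'll open, go 15 mm lower and close again.

step_arm:
  moves:
    - {"rx": 0, "ry": 0, "rz": 0, "dx": 0, "dy": 0, "dz": 0, "gripper": 0}
    - {"rx": 0, "ry": 0, "rz": 0, "dx": 0, "dy": 0, "dz": 0, "gripper": 0}
    - {"rx": 0, "ry": 0, "rz": 0, "dx": 0, "dy": 0, "dz": 0, "gripper": 0}
    - {"rx": 0, "ry": 0, "rz": 0, "dx": 0, "dy": 0, "dz": 8, "gripper": 0}
    - {"rx": 0, "ry": 0, "rz": 0, "dx": 0, "dy": 0, "dz": 7, "gripper": 0}
    - {"rx": 0, "ry": 0, "rz": 0, "dx": 0, "dy": 0, "dz": 0, "gripper": 0}
    - {"rx": 0, "ry": 0, "rz": 0, "dx": 0, "dy": 0, "dz": 0, "gripper": -1}
    - {"rx": 0, "ry": 0, "rz": 0, "dx": 0, "dy": 0, "dz": 0, "gripper": -1}
    - {"rx": 0, "ry": 0, "rz": 0, "dx": 0, "dy": 0, "dz": 0, "gripper": -1}
    - {"rx": 0, "ry": 0, "rz": 0, "dx": 0, "dy": 0, "dz": 0, "gripper": -1}
    - {"rx": 0, "ry": 0, "rz": 0, "dx": 0, "dy": 0, "dz": 0, "gripper": -1}
  grip_force: 40

```text
clock: 7.42
tcp_pos: [0.5734, -0.3373, 0.1024]
orientation: [2.192, 2.25, 0.0]
contact_force: [-0.4, -0.2, 1.7]
grip_width: 0.0232
gripper_force: 40.4
```

```bash
python3 -c "
from h import *
st();W=cam('wrist')
w=r.grab_frame('wrist');s=r.grab_frame('side')
cv2.imwrite('pics/m5.png',np.hstack([cv2.resize(w,(400,300)),cv2.resize(s[255:330,300:400],(400,300),interpolation=2)]))"
```

```text
t 7.42 p [ 0.5734 -0.3373  0.1024] x [-0.026  1.    -0.   ] y [9.997e-01 2.610e-02 3.000e-04] z [ 0. -0. -1.] q [-0.11  0.76  0.84  1.72 -0.67  0.97  1.01] F [-0.4 -0.2  1.7] w 0.0232
```

View pics/m5.png

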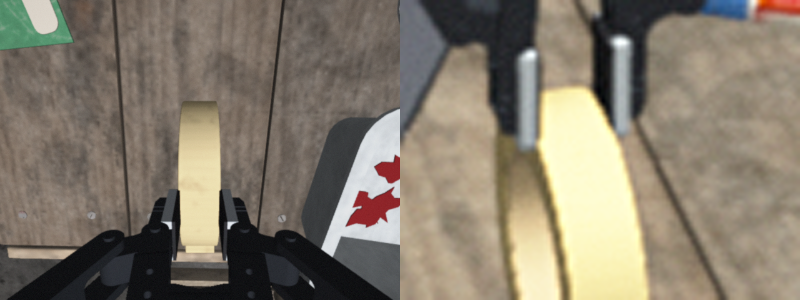

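The grip is good: width 23 mm, with the pads about 12 mm down the wall and straddling the roll. Next I lift, turn to the arm's heading, and move to just beyond the free end.

step_arm:
  moves:
    - {"rx": 0, "ry": 0, "rz": 0, "dx": 0, "dy": 0, "dz": -15, "gripper": -1}
    - {"rx": 0, "ry": 0, "rz": 0, "dx": 0, "dy": 0, "dz": -35, "gripper": -1}
    - {"rx": 0, "ry": 0, "rz": 0, "dx": 0, "dy": 0, "dz": -40, "gripper": -1}
    - {"rx": 0, "ry": 0, "rz": -6, "dx": 0, "dy": 0, "dz": -40, "gripper": -1}
    - {"rx": 0, "ry": 0, "rz": -8, "dx": 0, "dy": 0, "dz": -40, "gripper": -1}
    - {"rx": 0, "ry": 0, "rz": -8, "dx": 0, "dy": 0, "dz": -30, "gripper": -1}
    - {"rx": 0, "ry": 0, "rz": -8, "dx": 0, "dy": 0, "dz": 0, "gripper": -1}
    - {"rx": 0, "ry": 0, "rz": -8, "dx": 0, "dy": 0, "dz": 0, "gripper": -1}
    - {"rx": 0, "ry": 0, "rz": -8, "dx": 0, "dy": 0, "dz": 0, "gripper": -1}
    - {"rx": 0, "ry": 0, "rz": -8, "dx": 0, "dy": 0, "dz": 0, "gripper": -1}
    - {"rx": 0, "ry": 0, "rz": -8.2, "dx": 0, "dy": 0, "dz": 0, "gripper": -1}
    - {"rx": 0, "ry": 0, "rz": 0, "dx": 28, "dy": 14, "dz": 0, "gripper": -1}
    - {"rx": 0, "ry": 0, "rz": 0, "dx": 35, "dy": 14, "dz": 0, "gripper": -1}
    - {"rx": 0, "ry": 0, "rz": 0, "dx": 35, "dy": 14, "dz": 0, "gripper": -1}
    - {"rx": 0, "ry": 0, "rz": 0, "dx": 28, "dy": 14, "dz": 0, "gripper": -1}
    - {"rx": 0, "ry": 0, "rz": 0, "dx": 15, "dy": 8, "dz": 0, "gripper": -1}
    - {"rx": 0, "ry": 0, "rz": 0, "dx": 0, "dy": 0, "dz": 0, "gripper": -1}
    - {"rx": 0, "ry": 0, "rz": 0, "dx": 0, "dy": 0, "dz": 0, "gripper": -1}
  grip_force: 40

```text
clock: 9.78
tcp_pos: [0.4755, -0.2181, 0.3027]
orientation: [0.716, 3.058, -0.0]
contact_force: [0.1, -0.1, -0.5]
grip_width: 0.023
gripper_force: 40.1
```

```bash
python3 - <<'E'
from h import *
o,R=st();p=np.array(o['tcp_pos']);T=cam('top');S=cam('side')
O=np.array([.5509,-.0647,0]);u=np.array([.4424,.8968,0]);w=np.array([-.8968,.4424,0])
print('tcp in stand',(p-O)@u,(p-O)@w)
f=lambda x,y:(170+(x-2)/5,215+(y-2)/5)
for q in((355,190),(335,222),(262,180)):print('hung',q,[(onz(T,f(*q),.1435)-O)@k for k in(u,w)])
# side red keeper & arm end predicted
K=lambda x,y,z:O+u*x+w*y+np.array([0,0,z])
print(proj(S,[K(-.116,0,.137),K(-.09,0,.155),K(-.09,0,.160),K(-.102,-.013,.155),K(-.102,.013,.155),K(-.09,0,.125)]).round(1))
print(proj(S,p+R[:,2]*.047).round(1),proj(S,p-R[:,2]*.0).round(1))
s=r.grab_frame('side');cv2.imwrite('pics/m6.png',cv2.resize(s[100:300,170:436],None,fx=3,fy=3,interpolation=2))
E
```

```text
t 9.78 p [ 0.4755 -0.2181  0.3027] x [-0.896  0.444 -0.001] y [ 0.4437  0.8962 -0.    ] z [ 0.001 -0.    -1.   ] q [-0.34  0.18  0.76  1.86 -0.14  1.15  1.58] F [ 0.1 -0.1 -0.5] w 0.023
tcp in stand -0.17094081529760877 -0.00021383589895709724
hung (355, 190) [np.float64(-0.00039484910234213364), np.float64(-0.013849259668040783)]
hung (335, 222) [np.float64(0.0008064461359378709), np.float64(-0.0022472541167019512)]
hung (262, 180) [np.float64(0.026964480738081577), np.float64(-0.0042559927130506065)]
[[267.3 215.5]
 [272.1 197.6]
 [271.9 194.6]
 [277.8 201.6]
 [261.5 200.1]
 [273.2 215.2]]
[[249.1 153.8]] [[246.4 119.7]]
```

View pics/m6.png

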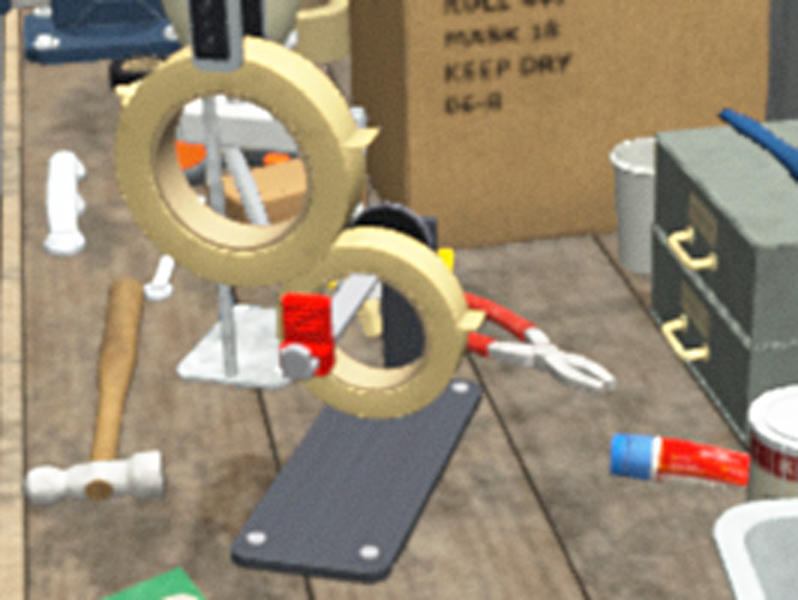

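In the side view the held roll is at crop (242,160), the keeper at (307,330) and the arm end at (300,360), all matching prediction within ~2 px. The hung roll spans about x=0..26 mm and the keeper's inner face is at about −90. Next I lower the roll, thread it over the end and stop to check.

step_arm:
  moves:
    - {"rx": 0, "ry": 0, "rz": 0, "dx": -1, "dy": 0, "dz": 25, "gripper": -1}
    - {"rx": 0, "ry": 0, "rz": 0, "dx": 0, "dy": 0, "dz": 35, "gripper": -1}
    - {"rx": 0, "ry": 0, "rz": 0, "dx": 0, "dy": 0, "dz": 35, "gripper": -1}
    - {"rx": 0, "ry": 0, "rz": 0, "dx": 0, "dy": 0, "dz": 20, "gripper": -1}
    - {"rx": 0, "ry": 0, "rz": 0, "dx": 0, "dy": 0, "dz": 0, "gripper": -1}
    - {"rx": 0, "ry": 0, "rz": 0, "dx": 0, "dy": 15, "dz": 0, "gripper": -1}
    - {"rx": 0, "ry": 0, "rz": 0, "dx": 0, "dy": 15, "dz": 0, "gripper": -1}
    - {"rx": 0, "ry": 0, "rz": 0, "dx": 0, "dy": 15, "dz": 0, "gripper": -1}
    - {"rx": 0, "ry": 0, "rz": 0, "dx": 0, "dy": 15, "dz": 0, "gripper": -1}
    - {"rx": 0, "ry": 0, "rz": 0, "dx": 0, "dy": 15, "dz": 0, "gripper": -1}
    - {"rx": 0, "ry": 0, "rz": 0, "dx": 0, "dy": 15, "dz": 0, "gripper": -1}
    - {"rx": 0, "ry": 0, "rz": 0, "dx": 0, "dy": 15, "dz": 0, "gripper": -1}
    - {"rx": 0, "ry": 0, "rz": 0, "dx": 0, "dy": 15, "dz": 0, "gripper": -1}
    - {"rx": 0, "ry": 0, "rz": 0, "dx": 0, "dy": 6, "dz": 0, "gripper": -1}
    - {"rx": 0, "ry": 0, "rz": 0, "dx": 0, "dy": 0, "dz": 0, "gripper": -1}
    - {"rx": 0, "ry": 0, "rz": 0, "dx": 0, "dy": 0, "dz": 0, "gripper": -1}
  grip_force: 40

```text
clock: 11.82
tcp_pos: [0.5317, -0.1055, 0.1872]
orientation: [-0.716, -3.059, 0.0]
contact_force: [0.9, -0.3, -1.1]
grip_width: 0.0229
gripper_force: 40.1
```

```bash
python3 - <<'E'
from h import *
o,R=st();p=np.array(o['tcp_pos'])
O=np.array([.5509,-.0647,0]);u=np.array([.4424,.8968,0]);w=np.array([-.8968,.4424,0])
print('tcp in stand',(p-O)@u,(p-O)@w)
s=r.grab_frame('side');t=r.grab_frame('top')
cv2.imwrite('pics/m7.png',np.hstack([cv2.resize(s[150:260,210:350],(400,314),interpolation=2),cv2.resize(t[215:325,170:310],(400,314),interpolation=2)]))
E
```

```text
t 11.82 p [ 0.5317 -0.1055  0.1872] x [-0.896  0.444  0.   ] y [ 4.441e-01  8.960e-01 -3.000e-04] z [-0. -0. -1.] q [-0.46  0.36  0.67  1.95 -0.28  0.92  1.47] F [ 0.9 -0.3 -1.1] w 0.0229
tcp in stand -0.04512705115324314 -0.000801285570060078
```

View pics/m7.png

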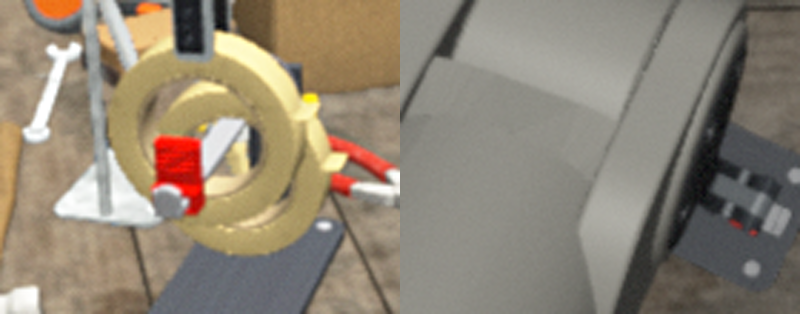

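The arm and keeper pass through the held roll's hole, and the hung roll behind it is undisturbed. Next I lower it, feeling for contact.

step_arm:
  moves:
    - {"rx": 0, "ry": 0, "rz": 0, "dx": 0, "dy": 0, "dz": 15, "gripper": -1}
    - {"rx": 0, "ry": 0, "rz": 0, "dx": 0, "dy": 0, "dz": 15, "gripper": -1}
    - {"rx": 0, "ry": 0, "rz": 0, "dx": 0, "dy": 0, "dz": 13, "gripper": -1}
    - {"rx": 0, "ry": 0, "rz": 0, "dx": 0, "dy": 0, "dz": 3, "gripper": -1}
    - {"rx": 0, "ry": 0, "rz": 0, "dx": 0, "dy": 0, "dz": 0, "gripper": -1}
    - {"rx": 0, "ry": 0, "rz": 0, "dx": 0, "dy": 0, "dz": 0, "gripper": -1}
  grip_force: 40

```text
clock: 12.68
tcp_pos: [0.5323, -0.105, 0.1416]
orientation: [0.715, 3.058, 0.0]
contact_force: [-0.8, 0.5, -1.4]
grip_width: 0.0231
gripper_force: 40.1
```

step_arm:
  moves:
    - {"rx": 0, "ry": 0, "rz": 0, "dx": 0, "dy": 0, "dz": 1.5, "gripper": -1}
    - {"rx": 0, "ry": 0, "rz": 0, "dx": 0, "dy": 0, "dz": 1.0, "gripper": -1}
    - {"rx": 0, "ry": 0, "rz": 0, "dx": 0, "dy": 0, "dz": 0, "gripper": -1}

```text
clock: 13.05
tcp_pos: [0.5319, -0.1048, 0.1387]
orientation: [-0.715, -3.059, -0.0]
contact_force: [0.1, 0.3, -2.0]
grip_width: 0.0231
gripper_force: 40.1
```

step_arm:
  moves:
    - {"rx": 0, "ry": 0, "rz": 0, "dx": 0, "dy": 0, "dz": 1.0, "gripper": -1}
    - {"rx": 0, "ry": 0, "rz": 0, "dx": 0, "dy": 0, "dz": 0, "gripper": -1}

```text
clock: 13.3
tcp_pos: [0.5319, -0.1048, 0.1377]
orientation: [-0.715, -3.059, 0.0]
contact_force: [0.2, -0.4, -1.1]
grip_width: 0.0231
gripper_force: 40.1
```

step_arm:
  moves:
    - {"rx": 0, "ry": 0, "rz": 0, "dx": 0, "dy": 0, "dz": 1.0, "gripper": -1}
    - {"rx": 0, "ry": 0, "rz": 0, "dx": 0, "dy": 0, "dz": 0, "gripper": -1}

```text
clock: 13.55
tcp_pos: [0.5321, -0.1049, 0.1371]
orientation: [0.715, 3.059, 0.0]
contact_force: [-1.0, 0.5, 3.5]
grip_width: 0.023
gripper_force: 40.7
```

step_arm:
  moves:
    - {"rx": 0, "ry": 0, "rz": 0, "dx": 0, "dy": 0, "dz": 0.7, "gripper": -1}
    - {"rx": 0, "ry": 0, "rz": 0, "dx": 0, "dy": 0, "dz": 0, "gripper": -1}

```text
clock: 13.8
tcp_pos: [0.5323, -0.105, 0.1368]
orientation: [0.715, 3.059, 0.001]
contact_force: [-2.4, 1.1, 9.7]
grip_width: 0.0233
gripper_force: 41.4
```

step_arm:
  moves:
    - {"rx": 0, "ry": 0, "rz": 0, "dx": 0, "dy": 0, "dz": 0.7, "gripper": -1}
    - {"rx": 0, "ry": 0, "rz": 0, "dx": 0, "dy": 0, "dz": 0, "gripper": -1}

```text
clock: 14.05
tcp_pos: [0.5324, -0.1051, 0.1367]
orientation: [0.715, 3.058, 0.002]
contact_force: [-3.8, 1.3, 14.9]
grip_width: 0.0227
gripper_force: 42.1
```

step_arm:
  moves:
    - {"rx": 0, "ry": 0, "rz": 0, "dx": 0, "dy": 0, "dz": -1.7, "gripper": -1}
    - {"rx": 0, "ry": 0, "rz": 0, "dx": 0, "dy": 0, "dz": 0, "gripper": -0.05}
    - {"rx": 0, "ry": 0, "rz": 0, "dx": 0, "dy": 0, "dz": 0, "gripper": -0.05}
    - {"rx": 0, "ry": 0, "rz": 0, "dx": 0, "dy": 0, "dz": 0, "gripper": -0.05}
    - {"rx": 0, "ry": 0, "rz": 0, "dx": 0, "dy": 0, "dz": 0, "gripper": -0.05}
    - {"rx": 0, "ry": 0, "rz": 0, "dx": 0, "dy": 0, "dz": -5, "gripper": -0.05}
    - {"rx": 0, "ry": 0, "rz": 0, "dx": 0, "dy": 0, "dz": -15, "gripper": -0.05}
    - {"rx": 0, "ry": 0, "rz": 0, "dx": 0, "dy": 0, "dz": -30, "gripper": -0.05}
    - {"rx": 0, "ry": 0, "rz": 0, "dx": 0, "dy": 0, "dz": -30, "gripper": -0.05}
    - {"rx": 0, "ry": 0, "rz": 0, "dx": 0, "dy": 0, "dz": 0, "gripper": -1}

```text
clock: 15.3
tcp_pos: [0.5337, -0.1054, 0.2202]
orientation: [0.714, 3.054, 0.003]
contact_force: [-0.9, 0.1, -0.2]
grip_width: 0.0234
gripper_force: 0.0
```

```bash
python3 - <<'E'
from h import *
o,R=st();S=cam('side')
O=np.array([.5509,-.0647,0]);u=np.array([.4424,.8968,0]);w=np.array([-.8968,.4424,0])
p=np.array(o['tcp_pos']);print('stand',(p-O)@u,(p-O)@w)
s=r.grab_frame('side');s0=cv2.imread('pics/side0.png');cv2.imwrite('pics/m8.png',s)
b=[b for b in blobs(mask(s,'red')) if 250<b[2][0]<290 and b[2][1]<250];print('red',[x[1:3] for x in b])
m=cv2.inRange(cv2.cvtColor(s,cv2.COLOR_BGR2HSV),(18,60,130),(32,170,255));m[:170]=0;m[250:]=0;m[:,:255]=0;m[:,335:]=0
for x in blobs(m):print(x[1:3])
c=(O+u*-.045);c[2]=.0885;th=np.linspace(0,2*np.pi,60)
q=proj(S,[c-u*.0125+.055*(w*np.cos(a)+np.array([0,0,np.sin(a)])) for a in th]);print('expected fresh bbox',q.min(0),q.max(0))
E
```

```text
t 15.3 p [ 0.5337 -0.1054  0.2202] x [-0.896  0.443 -0.005] y [0.4433 0.8964 0.0028] z [ 0.006  0.    -1.   ] q [-0.48  0.32  0.7   1.92 -0.25  0.98  1.44] F [-0.9  0.1 -0.2] w 0.0234
stand -0.04405507026092198 -0.002590050199435403
red [([263, 198, 18, 27, 329], [272.6, 208.4])]
([255, 174, 80, 76, 3405], [292.2, 213.8])
expected fresh bbox [248.70550499 195.76125231] [313.3338177  256.33253646]
```

```bash
cat > chk.py <<'E'
from h import *
O=np.array([.5509,-.0647,0]);u=np.array([.4424,.8968,0]);w=np.array([-.8968,.4424,0]);Z=np.array([0,0,1.])
def ann(s,x,zc=.0885):
    S=cam('side');c=O+u*(x-.0125)+Z*zc;th=np.linspace(0,2*np.pi,72)
    g=cv2.inRange(cv2.cvtColor(s,cv2.COLOR_BGR2HSV),(16,45,90),(34,180,255));out=[]
    for rad in(.031,.042,.047,.051,.060):
        q=(proj(S,[c+rad*(w*np.cos(a)+Z*np.sin(a)) for a in th])+[1.6,0]).round().astype(int);out.append(np.mean(g[q[:,1],q[:,0]]>0).round(2))
    return out
E
python3 - <<'E'
from chk import *
s=cv2.imread('pics/m8.png')
for x in(-.055,-.05,-.045,-.04,-.035):print(x,ann(s,x))
print('lifted?',ann(s,-.045,.172))
E
```

```text
-0.055 [np.float64(0.78), np.float64(0.86), np.float64(0.9), np.float64(0.65), np.float64(0.5)]
-0.05 [np.float64(0.74), np.float64(0.89), np.float64(0.89), np.float64(0.81), np.float64(0.46)]
-0.045 [np.float64(0.69), np.float64(0.88), np.float64(0.89), np.float64(0.9), np.float64(0.46)]
-0.04 [np.float64(0.69), np.float64(0.86), np.float64(0.89), np.float64(0.94), np.float64(0.57)]
-0.035 [np.float64(0.69), np.float64(0.88), np.float64(0.89), np.float64(0.94), np.float64(0.67)]
lifted? [np.float64(0.72), np.float64(0.54), np.float64(0.54), np.float64(0.5), np.float64(0.53)]
```

step_arm:
  moves:
    - {"rx": 0, "ry": 0, "rz": 0, "dx": 1, "dy": -30, "dz": 0, "gripper": -1}
    - {"rx": 0, "ry": 0, "rz": 0, "dx": 0, "dy": -35, "dz": 0, "gripper": -1}
    - {"rx": 0, "ry": 0, "rz": 0, "dx": 0, "dy": -25, "dz": 0, "gripper": -1}
    - {"rx": 0, "ry": 0, "rz": 0, "dx": 0, "dy": 0, "dz": 30, "gripper": -1}
    - {"rx": 0, "ry": 0, "rz": 0, "dx": 0, "dy": 0, "dz": 25, "gripper": -1}
    - {"rx": 0, "ry": 0, "rz": 0, "dx": 0, "dy": 0, "dz": 8, "gripper": -1}
    - {"rx": 0, "ry": 0, "rz": 0, "dx": 0, "dy": 0, "dz": 0, "gripper": -1}
    - {"rx": 0, "ry": 0, "rz": 0, "dx": 0, "dy": 0, "dz": 0, "gripper": -1}

```text
clock: 16.35
tcp_pos: [0.4917, -0.1853, 0.1548]
orientation: [0.715, 3.058, 0.0]
contact_force: [-0.3, 0.2, 0.1]
grip_width: -0.0002
gripper_force: 0.0
```

```bash
cat >> chk.py <<'E'
def ss():
    o=r.get_obs();p=np.array(o['tcp_pos']);F=np.array(o['contact_force']);R=cv2.Rodrigues(np.array(o['orientation'],float))[0]
    print('t',round(o['clock'],2),'stand xyz mm',((p-O)@u*1e3).round(2),((p-O)@w*1e3).round(2),(p[2]*1e3).round(2),'F u,w,z',(F@u).round(1),(F@w).round(1),F[2].round(1),'w',o['grip_width'].__round__(4),'z',R[:,2].round(3))
E
python3 - <<'E'
from chk import *
ss();o,R=st();p=np.array(o['tcp_pos']);S=cam('side')
for k in(-.005,0,.005,.010):
    print(k,proj(S,p-w*0+R[:,2]*k).round(1))
s=r.grab_frame('side');cv2.imwrite('pics/m9.png',s)
# metallic pad pixels column profile near projected tip
q=proj(S,p)[0].round().astype(int)
h=cv2.cvtColor(s,cv2.COLOR_BGR2HSV)
for v in range(q[1]-14,q[1]+16,2):print(v,[tuple(int(a) for a in h[v,c]) for c in range(q[0]-8,q[0]+13,4)])
E
```

```text
t 16.35 stand xyz mm -134.31 -0.27 154.8 F u,w,z 0.0 0.3 0.1 w -0.0002 z [ 0.001 -0.    -1.   ]
t 16.35 p [ 0.4917 -0.1853  0.1548] x [-0.896  0.443 -0.001] y [4.431e-01 8.965e-01 3.000e-04] z [ 0.001 -0.    -1.   ] q [-0.3   0.38  0.68  2.02 -0.32  0.84  1.67] F [-0.3  0.2  0.1] w -0.0002
-0.005 [[262.5 207. ]]
0 [[262.8 210.1]]
0.005 [[263.  213.1]]
0.01 [[263.2 216.2]]
196 [(110, 49, 47), (90, 33, 39), (120, 21, 37), (98, 13, 152), (25, 74, 199), (24, 98, 222)]
198 [(107, 40, 58), (124, 45, 40), (95, 44, 35), (93, 16, 155), (3, 162, 249), (6, 191, 250)]
200 [(103, 29, 62), (115, 35, 44), (100, 20, 38), (90, 13, 155), (0, 178, 245), (2, 255, 255)]
202 [(40, 12, 62), (124, 43, 42), (108, 34, 37), (94, 13, 155), (1, 145, 214), (2, 255, 246)]
204 [(90, 11, 68), (103, 36, 50), (116, 54, 33), (93, 15, 157), (1, 128, 196), (2, 242, 209)]
206 [(40, 18, 86), (116, 39, 52), (107, 53, 34), (90, 12, 153), (0, 114, 148), (1, 241, 221)]
208 [(45, 8, 128), (100, 15, 50), (135, 16, 32), (93, 18, 153), (0, 230, 206), (2, 253, 229)]
210 [(23, 51, 161), (98, 14, 151), (96, 18, 143), (92, 23, 158), (1, 253, 210), (2, 239, 197)]
212 [(21, 105, 175), (22, 85, 171), (20, 43, 136), (0, 157, 166), (1, 248, 175), (1, 251, 175)]
214 [(22, 100, 173), (22, 102, 165), (5, 178, 178), (0, 144, 245), (0, 226, 228), (1, 246, 208)]
216 [(21, 99, 173), (20, 98, 148), (1, 106, 227), (105, 8, 204), (178, 26, 245), (2, 255, 255)]
218 [(22, 103, 171), (20, 95, 143), (7, 47, 136), (135, 4, 133), (100, 4, 185), (1, 213, 212)]
220 [(22, 101, 171), (20, 92, 153), (5, 61, 137), (120, 2, 132), (110, 6, 137), (173, 11, 203)]
222 [(23, 106, 174), (21, 92, 144), (12, 69, 140), (75, 4, 129), (120, 2, 134), (179, 53, 168)]
224 [(22, 107, 174), (19, 89, 157), (18, 59, 156), (150, 4, 132), (94, 13, 138), (2, 190, 195)]
```

step_arm:
  moves:
    - {"rx": 0, "ry": 0, "rz": 0, "dx": 0, "dy": 0, "dz": 5, "gripper": -1}
    - {"rx": 0, "ry": 0, "rz": 0, "dx": 0, "dy": 0, "dz": 4, "gripper": -1}
    - {"rx": 0, "ry": 0, "rz": 0, "dx": 0, "dy": 3, "dz": 0, "gripper": -1}
    - {"rx": 0, "ry": 0, "rz": 0, "dx": 0, "dy": 3, "dz": 0, "gripper": -1}
    - {"rx": 0, "ry": 0, "rz": 0, "dx": 0, "dy": 2, "dz": 0, "gripper": -1}
    - {"rx": 0, "ry": 0, "rz": 0, "dx": 0, "dy": 0, "dz": 0, "gripper": -1}

```text
clock: 17.15
tcp_pos: [0.4949, -0.1777, 0.1451]
orientation: [0.714, 3.059, 0.0]
contact_force: [0.8, -0.6, 0.7]
grip_width: 0.0003
gripper_force: 0.0
```

```bash
python3 -c "
from chk import *
ss()"
```

```text
t 17.15 stand xyz mm -126.06 0.22 145.08 F u,w,z -0.2 -1.0 0.7 w 0.0003 z [ 0.  0. -1.]
```

step_arm:
  moves:
    - {"rx": 0, "ry": 0, "rz": 0, "dx": 0, "dy": 3, "dz": 0, "gripper": -1}
    - {"rx": 0, "ry": 0, "rz": 0, "dx": 0, "dy": 3, "dz": 0, "gripper": -1}
    - {"rx": 0, "ry": 0, "rz": 0, "dx": 0, "dy": 0, "dz": 0, "gripper": -1}

```text
clock: 17.52
tcp_pos: [0.4976, -0.1722, 0.145]
orientation: [-0.714, -3.059, -0.0]
contact_force: [-1.0, 0.5, 0.1]
grip_width: -0.0002
gripper_force: 0.0
```

step_arm:
  moves:
    - {"rx": 0, "ry": 0, "rz": 0, "dx": 0, "dy": 3, "dz": 0, "gripper": -1}
    - {"rx": 0, "ry": 0, "rz": 0, "dx": 0, "dy": 3, "dz": 0, "gripper": -1}
    - {"rx": 0, "ry": 0, "rz": 0, "dx": 0, "dy": 0, "dz": 0, "gripper": -1}

```text
clock: 17.9
tcp_pos: [0.5002, -0.1668, 0.145]
orientation: [-0.714, -3.059, -0.0]
contact_force: [-0.1, -0.5, -0.1]
grip_width: -0.0
gripper_force: 0.0
```

```bash
python3 -c "
from chk import *
ss()
b=[b for b in blobs(mask(r.grab_frame('side'),'red')) if 250<b[2][0]<300 and b[2][1]<250];print('red',[x[1:3] for x in b])"
```

```text
t 17.9 stand xyz mm -114.0 0.26 144.99 F u,w,z -0.5 -0.1 -0.1 w -0.0 z [ 0.  0. -1.]
red [([263, 198, 18, 27, 166], [276.0, 212.0])]
```

step_arm:
  moves:
    - {"rx": 0, "ry": 0, "rz": 0, "dx": 0, "dy": 3, "dz": 0, "gripper": -1}
    - {"rx": 0, "ry": 0, "rz": 0, "dx": 0, "dy": 2, "dz": 0, "gripper": -1}
    - {"rx": 0, "ry": 0, "rz": 0, "dx": 0, "dy": 0, "dz": 0, "gripper": -1}

```text
clock: 18.32
tcp_pos: [0.5017, -0.1637, 0.145]
orientation: [-0.716, -3.059, 0.002]
contact_force: [-1.9, -3.0, 1.2]
grip_width: 0.0
gripper_force: 2.1
```

step_arm:
  moves:
    - {"rx": 0, "ry": 0, "rz": 0, "dx": 0, "dy": 3, "dz": 0, "gripper": -1}
    - {"rx": 0, "ry": 0, "rz": 0, "dx": 0, "dy": 2, "dz": 0, "gripper": -1}

```text
clock: 18.58
tcp_pos: [0.5038, -0.1595, 0.145]
orientation: [-0.717, -3.058, 0.002]
contact_force: [-2.8, -5.2, 0.9]
grip_width: -0.0
gripper_force: 2.9
```

step_arm:
  moves:
    - {"rx": 0, "ry": 0, "rz": 0, "dx": 0, "dy": 3, "dz": 0, "gripper": -1}
    - {"rx": 0, "ry": 0, "rz": 0, "dx": 0, "dy": 3, "dz": 0, "gripper": -1}

```text
clock: 18.82
tcp_pos: [0.5064, -0.1542, 0.145]
orientation: [-0.717, -3.058, 0.003]
contact_force: [-1.8, -5.8, 1.0]
grip_width: 0.0002
gripper_force: 2.9
```

```bash
python3 -c "
from chk import *
ss()
b=[b for b in blobs(mask(r.grab_frame('side'),'red')) if 250<b[2][0]<300 and b[2][1]<250];print('red',[x[1:3] for x in b])"
```

```text
t 18.82 stand xyz mm -99.97 0.32 144.99 F u,w,z -6.0 -0.9 1.0 w 0.0002 z [-0.001 -0.001 -1.   ]
red [([265, 197, 19, 25, 197], [276.8, 210.5])]
```

step_arm:
  moves:
    - {"rx": 0, "ry": 0, "rz": 0, "dx": 0, "dy": 4, "dz": 0, "gripper": -1}
    - {"rx": 0, "ry": 0, "rz": 0, "dx": 0, "dy": 4, "dz": 0, "gripper": -1}
    - {"rx": 0, "ry": 0, "rz": 0, "dx": 0, "dy": 4, "dz": 0, "gripper": -1}
    - {"rx": 0, "ry": 0, "rz": 0, "dx": 0, "dy": 4, "dz": 0, "gripper": -1}
    - {"rx": 0, "ry": 0, "rz": 0, "dx": 0, "dy": 4, "dz": 0, "gripper": -1}

```text
clock: 19.5
tcp_pos: [0.5153, -0.1363, 0.145]
orientation: [-0.717, -3.058, 0.003]
contact_force: [-2.8, -5.7, 0.7]
grip_width: 0.0
gripper_force: 2.9
```

step_arm:
  moves:
    - {"rx": 0, "ry": 0, "rz": 0, "dx": 0, "dy": 4, "dz": 0, "gripper": -1}
    - {"rx": 0, "ry": 0, "rz": 0, "dx": 0, "dy": 4, "dz": 0, "gripper": -1}
    - {"rx": 0, "ry": 0, "rz": 0, "dx": 0, "dy": 4, "dz": 0, "gripper": -1}
    - {"rx": 0, "ry": 0, "rz": 0, "dx": 0, "dy": 4, "dz": 0, "gripper": -1}

```text
clock: 20.0
tcp_pos: [0.5223, -0.1221, 0.145]
orientation: [-0.717, -3.058, 0.003]
contact_force: [-2.5, -5.4, 0.6]
grip_width: 0.0001
gripper_force: 3.2
```

```bash
python3 -c "
from chk import *
ss()
s=r.grab_frame('side')
b=[b for b in blobs(mask(s,'red')) if 250<b[2][0]<300 and b[2][1]<250];print('red',[x[1:3] for x in b])
for x in np.arange(-.05,.0,.005):print(x.round(3),ann(s,x))"
```

```text
t 20.0 stand xyz mm -64.15 0.24 144.98 F u,w,z -5.9 -0.1 0.6 w 0.0001 z [-0.001 -0.002 -1.   ]
red [([272, 187, 19, 26, 195], [283.1, 201.4])]
-0.05 [np.float64(0.71), np.float64(0.79), np.float64(0.67), np.float64(0.54), np.float64(0.39)]
-0.045 [np.float64(0.65), np.float64(0.88), np.float64(0.72), np.float64(0.65), np.float64(0.35)]
-0.04 [np.float64(0.64), np.float64(0.88), np.float64(0.9), np.float64(0.69), np.float64(0.39)]
-0.035 [np.float64(0.6), np.float64(0.88), np.float64(0.9), np.float64(0.83), np.float64(0.39)]
-0.03 [np.float64(0.6), np.float64(0.89), np.float64(0.9), np.float64(0.9), np.float64(0.4)]
-0.025 [np.float64(0.67), np.float64(0.9), np.float64(0.9), np.float64(0.85), np.float64(0.49)]
-0.02 [np.float64(0.67), np.float64(0.81), np.float64(0.89), np.float64(0.9), np.float64(0.6)]
-0.015 [np.float64(0.65), np.float64(0.81), np.float64(0.89), np.float64(0.89), np.float64(0.68)]
-0.01 [np.float64(0.65), np.float64(0.79), np.float64(0.85), np.float64(0.86), np.float64(0.76)]
-0.005 [np.float64(0.65), np.float64(0.81), np.float64(0.82), np.float64(0.88), np.float64(0.75)]
```

step_arm:
  moves:
    - {"rx": 0, "ry": 0, "rz": 0, "dx": 0, "dy": 4, "dz": 0, "gripper": -1}
    - {"rx": 0, "ry": 0, "rz": 0, "dx": 0, "dy": 4, "dz": 0, "gripper": -1}
    - {"rx": 0, "ry": 0, "rz": 0, "dx": 0, "dy": 4, "dz": 0, "gripper": -1}
    - {"rx": 0, "ry": 0, "rz": 0, "dx": 0, "dy": 4, "dz": 0, "gripper": -1}
    - {"rx": 0, "ry": 0, "rz": 0, "dx": 0, "dy": 4, "dz": 0, "gripper": -1}
    - {"rx": 0, "ry": 0, "rz": 0, "dx": 0, "dy": 2, "dz": 0, "gripper": -1}

```text
clock: 20.8
tcp_pos: [0.532, -0.1025, 0.145]
orientation: [-0.717, -3.058, 0.003]
contact_force: [-3.4, -6.7, 1.2]
grip_width: 0.0001
gripper_force: 3.4
```

```bash
python3 - <<'E'
from chk import *
ss();T=cam('top')
# disc face: front rim in first top image crop (230,98)-(165,228): dark rim extremes along w
f=lambda x,y:(170+(x-2)/5,215+(y-2)/5)
for q,z in(((232,100),.122),((165,232),.122),((212,150),.148),((200,165),.148)):print(q,[((onz(T,f(*q),z)-O)@k*1e3).round(1) for k in(u,w)])
E
```

```text
t 20.8 stand xyz mm -42.2 0.22 144.97 F u,w,z -7.6 0.1 1.2 w 0.0001 z [-0.001 -0.002 -1.   ]
(232, 100) [np.float64(50.9), np.float64(-23.6)]
(165, 232) [np.float64(51.4), np.float64(23.4)]
(212, 150) [np.float64(44.1), np.float64(-5.9)]
(200, 165) [np.float64(45.4), np.float64(-0.1)]
```

step_arm:
  moves:
    - {"rx": 0, "ry": 0, "rz": 0, "dx": 0, "dy": 2, "dz": 0, "gripper": -1}
    - {"rx": 0, "ry": 0, "rz": 0, "dx": 0, "dy": 2, "dz": 0, "gripper": -1}
    - {"rx": 0, "ry": 0, "rz": 0, "dx": 0, "dy": 2, "dz": 0, "gripper": -1}
    - {"rx": 0, "ry": 0, "rz": 0, "dx": 0, "dy": 2, "dz": 0, "gripper": -1}

```text
clock: 21.3
tcp_pos: [0.5354, -0.0955, 0.145]
orientation: [-0.717, -3.058, 0.003]
contact_force: [-3.0, -6.6, 1.0]
grip_width: 0.0002
gripper_force: 3.5
```

step_arm:
  moves:
    - {"rx": 0, "ry": 0, "rz": 0, "dx": 0, "dy": 1, "dz": 0, "gripper": -1}
    - {"rx": 0, "ry": 0, "rz": 0, "dx": 0, "dy": 1, "dz": 0, "gripper": -1}

```text
clock: 21.55
tcp_pos: [0.5363, -0.0937, 0.1449]
orientation: [-0.717, -3.058, 0.003]
contact_force: [-1.8, -6.4, 0.7]
grip_width: 0.0
gripper_force: 3.5
```

step_arm:
  moves:
    - {"rx": 0, "ry": 0, "rz": 0, "dx": 0, "dy": 1, "dz": 0, "gripper": -1}
    - {"rx": 0, "ry": 0, "rz": 0, "dx": 0, "dy": 1, "dz": 0, "gripper": -1}

```text
clock: 21.8
tcp_pos: [0.5372, -0.092, 0.145]
orientation: [-0.717, -3.058, 0.003]
contact_force: [-2.1, -6.1, 1.2]
grip_width: -0.0001
gripper_force: 3.5
```

```bash
python3 -c "
from chk import *
ss()"
```

```text
t 21.8 stand xyz mm -30.51 0.22 144.97 F u,w,z -6.4 -0.8 1.2 w -0.0001 z [-0.001 -0.002 -1.   ]
```

step_arm:
  moves:
    - {"rx": 0, "ry": 0, "rz": 0, "dx": 0, "dy": 1, "dz": 0, "gripper": -1}
    - {"rx": 0, "ry": 0, "rz": 0, "dx": 0, "dy": 1, "dz": 0, "gripper": -1}

```text
clock: 22.05
tcp_pos: [0.5381, -0.0902, 0.1449]
orientation: [-0.717, -3.058, 0.003]
contact_force: [-3.2, -6.6, 1.6]
grip_width: -0.0004
gripper_force: 3.5
```

step_arm:
  moves:
    - {"rx": 0, "ry": 0, "rz": 0, "dx": 0, "dy": 1, "dz": 0, "gripper": -1}

```text
clock: 22.18
tcp_pos: [0.5385, -0.0893, 0.145]
orientation: [-0.718, -3.058, 0.003]
contact_force: [-2.7, -7.1, 0.8]
grip_width: 0.0
gripper_force: 3.5
```

step_arm:
  moves:
    - {"rx": 0, "ry": 0, "rz": 0, "dx": 0, "dy": 1, "dz": 0, "gripper": -1}

```text
clock: 22.3
tcp_pos: [0.539, -0.0884, 0.145]
orientation: [-0.717, -3.058, 0.003]
contact_force: [-3.8, -6.3, 1.2]
grip_width: -0.0
gripper_force: 3.5
```

step_arm:
  moves:
    - {"rx": 0, "ry": 0, "rz": 0, "dx": 0, "dy": 1, "dz": 0, "gripper": -1}

```text
clock: 22.42
tcp_pos: [0.5394, -0.0875, 0.145]
orientation: [-0.717, -3.058, 0.003]
contact_force: [-2.5, -6.4, 1.1]
grip_width: 0.0001
gripper_force: 3.5
```

step_arm:
  moves:
    - {"rx": 0, "ry": 0, "rz": 0, "dx": 0, "dy": 1, "dz": 0, "gripper": -1}

```text
clock: 22.55
tcp_pos: [0.5398, -0.0866, 0.1449]
orientation: [-0.717, -3.058, 0.003]
contact_force: [-3.3, -6.4, 1.1]
grip_width: -0.0001
gripper_force: 3.5
```

step_arm:
  moves:
    - {"rx": 0, "ry": 0, "rz": 0, "dx": 0, "dy": 1, "dz": 0, "gripper": -1}

```text
clock: 22.68
tcp_pos: [0.5403, -0.0857, 0.145]
orientation: [-0.718, -3.058, 0.003]
contact_force: [-3.3, -6.5, 1.1]
grip_width: 0.0003
gripper_force: 3.5
```

step_arm:
  moves:
    - {"rx": 0, "ry": 0, "rz": 0, "dx": 0, "dy": 0.8, "dz": 0, "gripper": -1}

```text
clock: 22.8
tcp_pos: [0.5407, -0.085, 0.145]
orientation: [-0.717, -3.058, 0.003]
contact_force: [-3.0, -6.1, 1.2]
grip_width: -0.0002
gripper_force: 3.5
```

step_arm:
  moves:
    - {"rx": 0, "ry": 0, "rz": 0, "dx": 0, "dy": 0.8, "dz": 0, "gripper": -1}

```text
clock: 22.92
tcp_pos: [0.541, -0.0843, 0.145]
orientation: [-0.717, -3.058, 0.003]
contact_force: [-2.1, -6.4, 1.2]
grip_width: -0.0002
gripper_force: 3.5
```

step_arm:
  moves:
    - {"rx": 0, "ry": 0, "rz": 0, "dx": 0, "dy": 0.8, "dz": 0, "gripper": -1}

```text
clock: 23.05
tcp_pos: [0.5414, -0.0836, 0.145]
orientation: [-0.717, -3.058, 0.003]
contact_force: [-2.2, -6.4, 1.5]
grip_width: -0.0001
gripper_force: 3.5
```

step_arm:
  moves:
    - {"rx": 0, "ry": 0, "rz": 0, "dx": 0, "dy": 0.8, "dz": 0, "gripper": -1}

```text
clock: 23.18
tcp_pos: [0.5417, -0.0829, 0.1449]
orientation: [-0.717, -3.058, 0.003]
contact_force: [-2.6, -6.7, 1.0]
grip_width: -0.0003
gripper_force: 3.8
```

step_arm:
  moves:
    - {"rx": 0, "ry": 0, "rz": 0, "dx": 0, "dy": 0.8, "dz": 0, "gripper": -1}

```text
clock: 23.3
tcp_pos: [0.5418, -0.0825, 0.1449]
orientation: [-0.718, -3.057, 0.004]
contact_force: [-3.4, -8.6, 1.0]
grip_width: -0.0001
gripper_force: 4.4
```

step_arm:
  moves:
    - {"rx": 0, "ry": 0, "rz": 0, "dx": 0, "dy": 0.8, "dz": 0, "gripper": -1}

```text
clock: 23.42
tcp_pos: [0.542, -0.0823, 0.1449]
orientation: [-0.718, -3.057, 0.005]
contact_force: [-4.8, -9.1, 2.1]
grip_width: -0.0002
gripper_force: 4.9
```

step_arm:
  moves:
    - {"rx": 0, "ry": 0, "rz": 0, "dx": 0, "dy": 0.8, "dz": 0, "gripper": -1}
    - {"rx": 0, "ry": 0, "rz": 0, "dx": 0, "dy": 0, "dz": 0, "gripper": -1}

```text
clock: 23.68
tcp_pos: [0.5421, -0.082, 0.1449]
orientation: [-0.719, -3.057, 0.005]
contact_force: [-4.3, -9.4, 1.7]
grip_width: -0.0
gripper_force: 5.1
```

```bash
python3 -c "
from chk import *
ss()"
```

```text
t 23.68 stand xyz mm -19.38 0.23 144.92 F u,w,z -10.4 -0.3 1.7 w -0.0 z [-0.002 -0.003 -1.   ]
```

step_arm:
  moves:
    - {"rx": 0, "ry": 0, "rz": 0, "dx": 0, "dy": 0.8, "dz": 0, "gripper": -1}
    - {"rx": 0, "ry": 0, "rz": 0, "dx": 0, "dy": 0, "dz": 0, "gripper": -1}
    - {"rx": 0, "ry": 0, "rz": 0, "dx": 0, "dy": 0, "dz": 0, "gripper": -1}

```text
clock: 24.05
tcp_pos: [0.5423, -0.0817, 0.1449]
orientation: [-0.719, -3.056, 0.006]
contact_force: [-5.3, -10.1, 3.0]
grip_width: 0.0001
gripper_force: 5.7
```

```bash
python3 -c "
from chk import *
ss();cv2.imwrite('pics/a.png',r.grab_frame('side'));cv2.imwrite('pics/at.png',r.grab_frame('top'))"
```

```text
t 24.05 stand xyz mm -19.03 0.2 144.94 F u,w,z -11.4 0.3 3.0 w 0.0001 z [-0.002 -0.003 -1.   ]
```

The spring is giving about 1 mm (about 4 N above the sliding force), so I stop here, back off slowly and retreat upward.

step_arm:
  moves:
    - {"rx": 0, "ry": 0, "rz": 0, "dx": 0, "dy": -2, "dz": 0, "gripper": -1}
    - {"rx": 0, "ry": 0, "rz": 0, "dx": 0, "dy": -3, "dz": 0, "gripper": -1}
    - {"rx": 0, "ry": 0, "rz": 0, "dx": 0, "dy": -5, "dz": 0, "gripper": -1}
    - {"rx": 0, "ry": 0, "rz": 0, "dx": 0, "dy": -10, "dz": 0, "gripper": -1}
    - {"rx": 0, "ry": 0, "rz": 0, "dx": 0, "dy": -15, "dz": 0, "gripper": -1}
    - {"rx": 0, "ry": 0, "rz": 0, "dx": 0, "dy": -5, "dz": -25, "gripper": -1}
    - {"rx": 0, "ry": 0, "rz": 0, "dx": 0, "dy": -20, "dz": -40, "gripper": -1}
    - {"rx": 0, "ry": 0, "rz": 0, "dx": 0, "dy": -40, "dz": -40, "gripper": -1}
    - {"rx": 0, "ry": 0, "rz": 0, "dx": 0, "dy": -40, "dz": -30, "gripper": -1}
    - {"rx": 0, "ry": 0, "rz": 0, "dx": 0, "dy": -40, "dz": 0, "gripper": -1}
    - {"rx": 0, "ry": 0, "rz": 0, "dx": 0, "dy": 0, "dz": 0, "gripper": -1}
    - {"rx": 0, "ry": 0, "rz": 0, "dx": 0, "dy": 0, "dz": 0, "gripper": -1}

```text
clock: 25.65
tcp_pos: [0.4641, -0.2392, 0.2798]
orientation: [-0.715, -3.059, -0.001]
contact_force: [1.2, 1.0, -0.8]
grip_width: 0.0001
gripper_force: 0.0
```

```bash
python3 - <<'E'
from chk import *
ss();s=r.grab_frame('side');t=r.grab_frame('top');cv2.imwrite('pics/b.png',s)
for nm,im in(('before release',cv2.imread('pics/a.png')),('now',s)):
    print(nm,[x[1:3] for x in blobs(mask(im,'red')) if 250<x[2][0]<310 and x[2][1]<240])
for im in(t,):
    K=[x for x in blobs(mask(im,'red'),20) if 200<x[2][0]<330 and 220<x[2][1]<310];print('top red',[x[1:3] for x in K])
    for x in K:print(((onz(cam('top'),x[2],.155)-O)@u*1e3).round(1))
for x in np.arange(-.01,.035,.005):print(x.round(3),ann(s,x))
g=cv2.inRange(cv2.cvtColor(t,cv2.COLOR_BGR2HSV),(16,45,90),(34,180,255));T=cam('top')
print(''.join('#' if g[tuple(proj(T,O+u*x-w*.02+Z*.138)[0].round().astype(int)[::-1])] else '.' for x in np.arange(-.03,.07,.002)))
E
```

```text
t 25.65 stand xyz mm -194.94 0.65 279.79 F u,w,z 1.4 -0.6 -0.8 w 0.0001 z [-0.     0.001 -1.   ]
before release [([281, 177, 18, 24, 179], [291.4, 190.2])]
now [([281, 176, 18, 25, 300], [289.8, 186.7])]
top red [([232, 253, 17, 19, 185], [239.7, 262.2])]
-7.4
-0.01 [np.float64(0.57), np.float64(0.53), np.float64(0.56), np.float64(0.46), np.float64(0.43)]
-0.005 [np.float64(0.53), np.float64(0.71), np.float64(0.58), np.float64(0.53), np.float64(0.43)]
0.0 [np.float64(0.5), np.float64(0.74), np.float64(0.69), np.float64(0.53), np.float64(0.47)]
0.005 [np.float64(0.51), np.float64(0.79), np.float64(0.82), np.float64(0.6), np.float64(0.47)]
0.01 [np.float64(0.49), np.float64(0.78), np.float64(0.83), np.float64(0.76), np.float64(0.44)]
0.015 [np.float64(0.46), np.float64(0.81), np.float64(0.83), np.float64(0.82), np.float64(0.46)]
0.02 [np.float64(0.64), np.float64(0.82), np.float64(0.83), np.float64(0.85), np.float64(0.54)]
0.025 [np.float64(0.65), np.float64(0.81), np.float64(0.83), np.float64(0.85), np.float64(0.64)]
0.03 [np.float64(0.62), np.float64(0.81), np.float64(0.82), np.float64(0.85), np.float64(0.74)]
...........###############################........
```

```bash
python3 -c "
from bench import r
print(r.hand_in())"
```

```text
the job is handed in; nothing more can be done
None
```

I hung the fresh roll beside the first one and slid the red keeper in until the brake disc's spring gave about 1 mm (about 4 N). After I backed off, the camera check showed the keeper in place and both rolls together against the disc, and I handed the job in at about 26 s.

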